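# Lay a tube block down and seat it on the dry-bath heater

## Robot

A 6-joint arm with a two-finger parallel gripper is mounted at the origin on the work surface. World frame = base frame: x ahead of the robot, y to its left, z up, the work surface at z = 0. Lengths are in m, angles in degrees, forces in N, time in s.
With the tool pointing down it reaches from about 0.35 to 0.875 m from the base axis. Payload 4.2 kg.
Tool frame: the origin (TCP) lies between the finger pads; the fingertips stand 11 mm ahead of it and the grasp point (between the pads) lies 8 mm behind it; z points along the fingers, y is the direction in which the jaws open and shut (so a half turn about z gives the same grasp; the last joint's range is limited). The gripper opens to 87 mm and grips with 3 to 60 N. Pads are 19 mm wide; open, the fingers measure 117 mm over their backs; the gripper's body (75 mm by 190 mm) begins 51 mm behind the grasp point.
Start: joints at [-59.84, 22.042, 0.453, 0, -68.411, -14.817], TCP at [0.165, -0.603, 0.234] pointing down, gripper open.
Joint ranges: [-179.83, 179.83], [-69.29, 118.12], [-61.27, 80.66], [-181.25, 117.63], [-171.15, -9.14], [-177.46, 177.46]. Speed limits (degrees/s): [159.86, 159.86, 180, 180, 180, 180].

## Interface

Orientations are given as a 3x3 rotation matrix whose columns are the frame's x, y, z axes.
In Python, from station import sense, capture, get_calibration, finish_job, search_frame, cut_out gives the robot as it stands.
- The arm moves only by the tool arm_command, never from a script. Its argument "rows" is a list of rows, each an object with "fingers": the opening in per cent of the stroke, from 0 (shut) to 100 (fully open); "travel": the shift along the tool's x, y, z in cm, a list of three; "roll": the turn about the tool's z in degrees. A call has 1 to 10 rows; each row is the pose to reach, as a shift and turn from the pose commanded when the call began, along the tool's axes at that moment; what a row does not reach only later rows make up. A row lasts 1/10 s, in which the tool goes at most 50 mm and 8.59 degrees, less where a joint would pass 70% of its speed; a pose out of reach is approached as far as the arm can. A call with a gripper value outside its range is refused whole. The fingers move at their own pace and stop on an object; the grip force is fixed at half the most. Time passes only in rows, so rows that repeat a pose let the fingers close. It gives the time, the measured TCP pose, the force and the opening at its end, in the units of the state.
- sense(): the state, without advancing time (a new reading comes with each control period).
- capture(name): name is "scene" or "top" or "wrist"; returns (picture, depth): 384x512x3 uint8, red, green, blue; 384x512 float32, m along the optical axis (not along the pixel's ray), 0 where there is no reading.
- get_calibration(name): a dict with "fov_y" (degrees; the focal length in pixels is half the picture's height over the tangent of half this angle, whatever the lens; pixels are square), "cx", "cy" (the principal point, pixels), "distortion" ([k1, k2, p1, p2, k3] as OpenCV has them; the pictures are not rectified), "origin" and "attitude" of the camera in the world; the wrist camera has in their place "mount" (4x4, takes a point from camera to tool coordinates, whose origin is the TCP and whose axes are the flange's). Camera axes: x right, y down, z forward; pixel columns grow to the right and rows downward; lengths in m; the calibration is good to about 2 mm. A picture is of the moment at which its call begins: read the wrist's pose just before it. get_calibration takes no time and is no camera call.
- finish_job(): hands the job in, once; it reports no verdict.
Trained networks look in the newest picture that a camera, given by its name, has taken for a name from the list of things; names that differ only in an ending like _2 or _b are one class to them, and where a whole thing is asked for, a point or a joint stands for the part that bears it (a point fixed in the world has none). Each returns a list of dicts, best first, with "p" (0 to 1); they miss things now and then, are a little off and sometimes report something else, mostly with a low value. They report only what shows in the picture. A call takes as long as a camera call. They do not tell look-alikes from the thing itself.
- search_frame(camera, label): "position" ([x, y, z] in m, in world coordinates, good to about 4 mm: the middle of the surface that is visible of it).
- cut_out(camera, label): "mask" (384x512 bool, what is visible of it).
The state is a dict: "time_s": time; "joints": joint angles; "joint_velocities": joint speeds; "effort": joint torques, N m; "tcp_pos": TCP position; "ee_rot": TCP orientation; "wrist_force": force on the tool from outside, world axes, zero at the start; "moment": the same for the moment, N m; "gripper_width": opening from 0.0 (shut) to 1.0 (fully open).
Only numpy, scipy, OpenCV 4.12 (cv2) and the standard library are available. Lean on these libraries where they do the work, as an engineer would, in place of code of your own. Each camera call takes 0.05 s, during which the arm holds its last target. There are 200 camera calls.

## Task

The long aluminium tube block stands on its side in its grey holder. Take it out, lay it down flat on the clear bench with its ten holes facing up and let go of it; then take it again from above and set it gently on the raised steel plate of the heater, holes up, squarely on top so that its edges are flush with the plate's all round. Leave the other things where they are.

Things in the scene. Friction and masses are not known exactly. Their poses are not given: they have to be found in the camera images.
- block_centre (a point): centre of the loose aluminium tube block (0.4 to 0.65 kg): x axis through its 38 mm thickness, out of the face with ten 13 mm holes; y along its 110 mm length; z along its 58 mm width. At first z is up, x points away from the robot (within 35 degrees), top 63 mm above the bench. It stands steadily on its long side and, tipped past 35 degrees, falls flat. Lying holes up, its centre is 19 mm up
- holder_centre (a point): fixed grey plastic holder, an open box 54 x 126 mm, 30 mm high, walls 6 mm, floor 5 mm; the block stands in it with 2 mm of play. Point at its centre, 15 mm above the bench; y along its length. Holder and heater stand left and right of the middle, either way round; the bench between them (about x 0.38 to 0.61 m, y -0.12 to 0.12 m) is clear
- plate_top (a point): centre of the top face of the heater's raised steel plate, 80 mm above the bench; 58 mm along its x, 110 mm along its y (the outline of the block's hole face), standing 22 mm proud of the cream heater housing (190 x 150 mm, fixed); z up. The block's length goes along the plate's y, either end first
- tube_rack: bystander: white rack of capped sample tubes, 66 x 200 mm, 92 mm high, at the far side; origin under its centre
- tip_box: bystander: closed pipette-tip box, blue with a white lid, 87 x 124 x 73 mm; origin under its centre
- reagent: bystander: brown glass bottle, 68 mm across, 150 mm high; origin under its centre
- small_block: bystander: a smaller aluminium block, 58 x 62 x 38 mm, lying flat with two large holes (26 mm) up: not the one wanted; origin under its centre
- beaker: bystander: glass beaker, 72 mm across, 85 mm high; origin under its centre
- pipette: bystander: hand pipette lying on the bench, 250 mm long, 26 mm high; origin under its middle
- pot: bystander: small purple pot, 90 mm across, 80 mm high; origin under its centre
- heater: the heater: cream housing with the raised plate; origin on the bench under the plate's centre; its front with the small display faces roughly towards the robot
Things that resemble listed ones, but are neither listed nor needed, are in the scene too. Leave any red look-alike of the heater alone.

How it is judged (in metres and radians):
On the way:
1. the block lies flat on the bench, holes up, let go (angle between block_centre's own x axis and vertical below 0.1 rad and height (world z) of block_centre below 0.025 m and contact force between the fingers and block below 0.1 N), for 0.2 s.
At the end, for the whole second after the job is handed in: the block rests flat on the heater's raised plate, holes up, its centre within 5 mm of the plate's centre, its length within 5 degrees of the plate's, at rest (angle between block_centre's own x axis and vertical below 0.1 rad and horizontal distance between block_centre and plate_top below 0.005 m and angle between the y axis of block_centre and the y axis of plate_top, either way round below 0.09 rad and z of block_centre in the frame of plate_top between 0.0165 and 0.0215 m and linear speed of block below 0.01 m/s); the robot touches nothing.
It fails at once if the block is pressed hard on the heater (over 120 N) (contact force between block and heater above 120 N).
It fails at once if the block is dropped on the heater: let go more than about 6 mm above it, falling faster than 0.35 m/s (horizontal distance between block_centre and plate_top below 0.08 m and contact force between the fingers and block below 0.1 N and linear speed of block above 0.35 m/s).
It fails at once if another thing on the bench is shifted by more than 30 mm (distance of any of tube_rack, tip_box, reagent, small_block, beaker, pipette, pot from where it was at the start of the episode above 0.03 m).
It also fails if it takes over 69 s, if anything falls off the work surface, if the arm or the gripper's body presses on something with over 40 N, if the wrist force passes 120 N, or if a joint passes its speed limit or range.

## Working session

There is one attempt and no reset: what is moved stays moved. The work goes in short steps, Python scripts to look and compute and a tool call to move; the robot and the scene stay as the last step left them, time stands still between calls to the robot, and variables do not carry over. Pictures are saved under pics/ and viewed, about 8 in all and at most 12, crops included, and the job is handed in when it is done.

Besides the shell and the picture viewer there is one more tool, called in YAML: its name, and indented under it one key for each argument. arm_command: Moves the arm, as the interface text tells. Its arguments: {"type":"object","properties":{"rows":{"type":"array","items":{"type":"object","properties":{"fingers":{"type":"number"},"travel":{"type":"array","items":{"type":"number"}},"roll":{"type":"number"}}}}},"required":["rows"]}

```bash
mkdir -p pics; ls; cat > h.py <<'E'
import numpy as np, cv2
from station import *
def cam(name, s=None):
    c=get_calibration(name); f=192/np.tan(np.radians(c["fov_y"])/2)
    K=np.array([[f,0,c["cx"]],[0,f,c["cy"]],[0,0,1]]); D=np.array(c["distortion"],float)
    if "mount" in c:
        T=np.eye(4);T[:3,:3]=s["ee_rot"];T[:3,3]=s["tcp_pos"]; T=T@np.array(c["mount"])
    else:
        T=np.eye(4);T[:3,:3]=c["attitude"];T[:3,3]=c["origin"]
    return K,D,T
def cloud(depth,K,D,T):
    v,u=np.mgrid[:384,:512]
    n=cv2.undistortPoints(np.stack([u,v],-1).reshape(-1,1,2).astype(np.float64),K,D).reshape(384,512,2)
    P=np.dstack([n*depth[...,None],depth])
    W=P@T[:3,:3].T+T[:3,3]; W[depth==0]=np.nan
    return W
def shot(name):
    s=sense(); p,d=capture(name); K,D,T=cam(name,s); return s,p,d,cloud(d,K,D,T)
E
python3 - <<'E'
from h import *
for n in("scene","top"):
    s,p,d,W=shot(n); cv2.imwrite(f"pics/{n}0.png",p[...,::-1]); np.savez(f"{n}0.npz",W=W,p=p)
    print(n,get_calibration(n)["origin"])
    for l in("block_centre","holder_centre","plate_top","heater","tube_rack","tip_box","reagent","small_block","beaker","pipette","pot"):
        print(l,[(np.round(r["position"],3).tolist(),round(r["p"],2)) for r in search_frame(n,l)[:3]])
print(sense()["time_s"],sense()["ee_rot"],get_calibration("wrist"))
E
```

```text
pics
scene [1.18510619 0.07694431 1.048932  ]
block_centre [([0.561, 0.309, 0.064], 0.62)]
holder_centre [([0.579, 0.301, 0.02], 0.81)]
plate_top [([0.24, -0.305, 0.061], 0.73), ([0.515, -0.315, 0.06], 0.66)]
heater [([0.24, -0.31, 0.059], 0.67)]
tube_rack [([0.79, 0.008, 0.049], 0.61), ([0.503, 0.475, 0.053], 0.46)]
tip_box [([0.741, 0.24, 0.068], 0.98), ([0.564, 0.31, 0.062], 0.55)]
reagent []
small_block [([0.676, 0.099, 0.038], 0.96)]
beaker [([0.657, -0.055, 0.052], 0.89)]
pipette [([0.459, -0.473, 0.025], 0.9)]
pot [([0.504, 0.474, 0.056], 0.96)]
top [0.23761224 0.02427228 1.58441719]
block_centre [([0.552, 0.309, 0.064], 0.66), ([0.697, -0.226, 0.103], 0.2)]
holder_centre [([0.537, 0.299, 0.03], 0.58), ([0.768, 0.01, 0.058], 0.19)]
plate_top [([0.232, -0.354, 0.051], 0.97), ([0.477, -0.321, 0.061], 0.91), ([0.444, -0.482, 0.025], 0.65)]
heater [([0.475, -0.322, 0.058], 0.98), ([0.229, -0.35, 0.053], 0.93)]
tube_rack [([0.771, 0.008, 0.053], 0.81)]
tip_box [([0.713, 0.241, 0.074], 0.84), ([0.553, 0.311, 0.065], 0.31)]
reagent [([0.7, -0.229, 0.101], 0.71)]
small_block [([0.663,
[... 206 characters left out ...]
12, 0.24, 0.072], 0.33)]
1.2 [[-9.64353996e-01 -2.64615515e-01  9.19128845e-06]
 [-2.64615515e-01  9.64353995e-01  4.15548503e-05]
 [-1.98597139e-05  3.76414284e-05 -9.99999999e-01]] {'fov_y': 70.7538018456672, 'cx': 256.1996741685371, 'cy': 193.73436029196955, 'distortion': array([-0.04639598,  0.        ,  0.        ,  0.        ,  0.        ]), 'mount': array([[ 1.58586312e-04, -9.62469695e-01, -2.71389133e-01,
         7.28625599e-02],
       [ 9.99999985e-01,  1.72290918e-04, -2.66719510e-05,
        -2.42806741e-04],
       [ 7.24288275e-05, -2.71389125e-01,  9.62469707e-01,
        -1.50043743e-01],
       [ 0.00000000e+00,  0.00000000e+00,  0.00000000e+00,
         1.00000000e+00]])}
```

```bash
python3 - <<'E'
import cv2,numpy as np
a=cv2.imread("pics/scene0.png");b=cv2.imread("pics/top0.png")
cv2.imwrite("pics/c1.png",cv2.resize(a,(800,600)))
cv2.imwrite("pics/c2.png",cv2.resize(b,(800,600)))
for n in("scene","top"):
    z=np.load(n+"0.npz");W=z["W"]
    def fit(cx,cy,r,z0,z1):
        m=(np.hypot(W[...,0]-cx,W[...,1]-cy)<r)&(W[...,2]>z0)&(W[...,2]<z1)
        q=W[m]; 
        if len(q)<10: print(n,len(q));return
        print(n,len(q),q.mean(0).round(4),cv2.minAreaRect((q[:,:2]*1000).astype(np.float32)))
    fit(.555,.309,.09,.057,.07)
    fit(.555,.309,.11,.02,.04)
    fit(.5,-.32,.12,.075,.088)
    fit(.23,-.34,.12,.075,.088)
E
```

```text
scene 375 [0.5542 0.3126 0.0637] ((552.885498046875, 313.6104431152344), (39.42720031738281, 108.89769744873047), 26.69365692138672)
scene 239 [0.5734 0.3061 0.0294] ((553.0751342773438, 314.36016845703125), (55.759674072265625, 126.7858657836914), 25.933927536010742)
scene 494 [ 0.5084 -0.3161  0.0793] ((506.93048095703125, -316.18365478515625), (61.821800231933594, 108.77373504638672), 17.681020736694336)
scene 338 [ 0.2267 -0.318   0.0787] ((225.4462127685547, -317.40380859375), (60.799869537353516, 108.74671936035156), 4.626401424407959)
top 344 [0.5526 0.3123 0.0632] ((553.26806640625, 312.90838623046875), (39.88082504272461, 111.06891632080078), 25.020641326904297)
top 176 [0.5408 0.3024 0.0286] ((551.9857788085938, 312.3744812011719), (56.08729934692383, 126.96002960205078), 26.09096336364746)
top 488 [ 0.5061 -0.3157  0.0793] ((506.57208251953125, -316.6541442871094), (58.555240631103516, 114.42761993408203), 17.444196701049805)
top 268 [ 0.2288 -0.3374  0.0782] ((226.58975219726562, -332.7610168457031), (58.8857307434082, 79.49346923828125), 4.57659912109375)
```

View pics/c1.png

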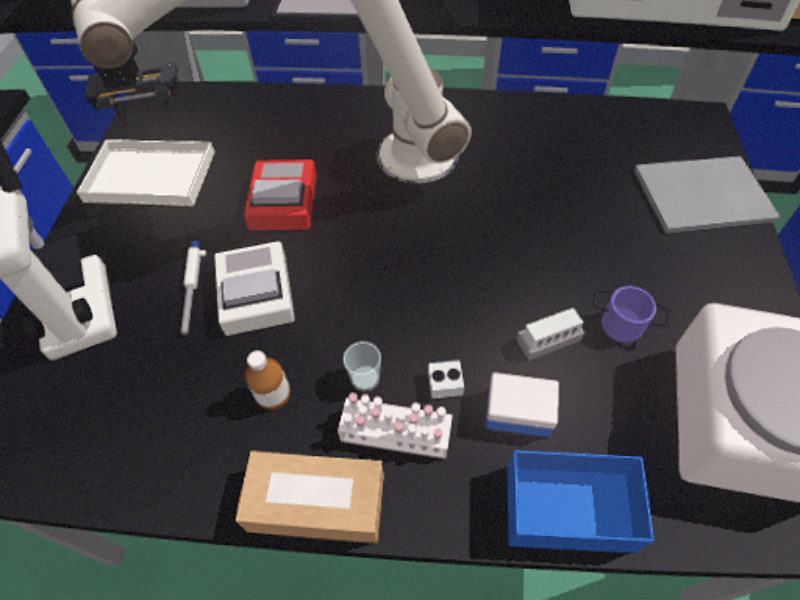

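View pics/c2.png

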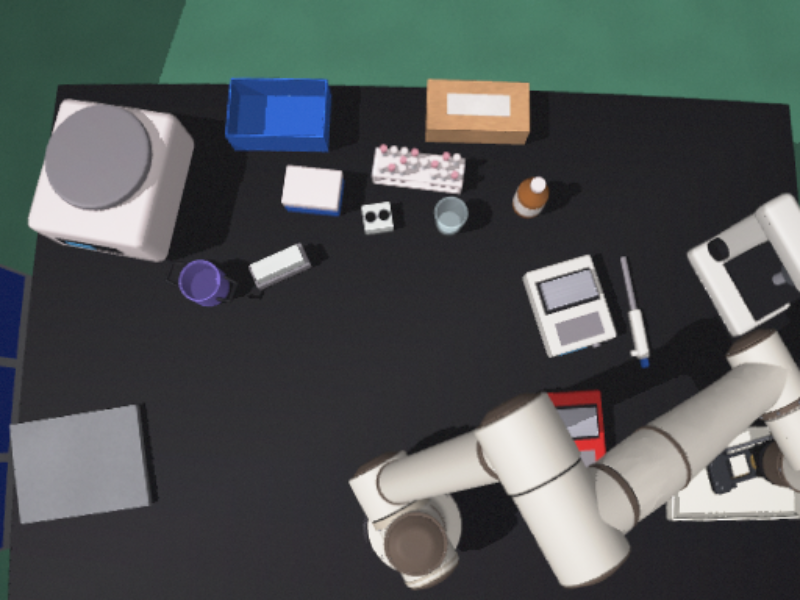

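The block stands in its holder at about px (550,335) in the scene view, with the holes facing away from the robot. The cream heater is at px (255,285), and the red look-alike is behind it. The tool only points down, so I'll lift the block out, stand it on clear bench, tip it toward the robot and re-grip it.

arm_command:
  rows:
    - {"travel": [-39.5,30.6,0],"roll": -80,"fingers": 100}
    - {"travel": [-39.5,30.6,0],"roll": -80,"fingers": 100}
    - {"travel": [-39.5,30.6,0],"roll": -80,"fingers": 100}
    - {"travel": [-39.5,30.6,0],"roll": -80,"fingers": 100}
    - {"travel": [-39.5,30.6,0],"roll": -80,"fingers": 100}
    - {"travel": [-39.5,30.6,0],"roll": -80,"fingers": 100}
    - {"travel": [-39.5,30.6,0],"roll": -80,"fingers": 100}
    - {"travel": [-39.5,30.6,0],"roll": -80,"fingers": 100}
    - {"travel": [-39.5,30.6,0],"roll": -80,"fingers": 100}
    - {"travel": [-39.5,30.6,0],"roll": -80,"fingers": 100}

```text
time_s: 2.2
tcp_pos: [0.4664, -0.2012, 0.2341]
ee_rot: [[0.097, -0.995, 0.001], [-0.995, -0.097, -0.0], [0.0, -0.001, -1.0]]
wrist_force: [1.5, -1.1, -0.4]
gripper_width: 0.999
```

```bash
cat >> h.py <<'E'
def go(x,y,z,head):
    s=sense(); R=np.array(s["ee_rot"]); d=np.array([x,y,z])-s["tcp_pos"]
    h=np.degrees(np.arctan2(R[1,1],R[0,1])); r=-((head-h+180)%360-180)
    print("t",round(s["time_s"],2),"tcp",np.round(s["tcp_pos"],4),"head",round(h,2),"j6",round(s["joints"][5],1),"F",np.round(s["wrist_force"],1),"grip",round(s["gripper_width"],3))
    print("travel",(R.T@d*100).round(2),"roll",round(r,2))
E
python3 -c "
from h import *
go(.5526,.3130,.20,205.8)"
```

```text
t 2.2 tcp [ 0.4664 -0.2012  0.2341] head -174.42 j6 10.6 F [ 1.5 -1.1 -0.4] grip 0.999
travel [-50.34 -13.58   3.4 ] roll -20.22
```

arm_command:
  rows:
    - {"travel": [-50.3,-13.6,3.4],"roll": -20.2,"fingers": 100}
    - {"travel": [-50.3,-13.6,3.4],"roll": -20.2,"fingers": 100}
    - {"travel": [-50.3,-13.6,3.4],"roll": -20.2,"fingers": 100}
    - {"travel": [-50.3,-13.6,3.4],"roll": -20.2,"fingers": 100}
    - {"travel": [-50.3,-13.6,3.4],"roll": -20.2,"fingers": 100}
    - {"travel": [-50.3,-13.6,3.4],"roll": -20.2,"fingers": 100}
    - {"travel": [-50.3,-13.6,3.4],"roll": -20.2,"fingers": 100}
    - {"travel": [-50.3,-13.6,3.4],"roll": -20.2,"fingers": 100}
    - {"travel": [-50.3,-13.6,3.4],"roll": -20.2,"fingers": 100}
    - {"travel": [-50.3,-13.6,3.4],"roll": -20.2,"fingers": 100}

```text
time_s: 3.2
tcp_pos: [0.5502, 0.2907, 0.2011]
ee_rot: [[0.432, -0.902, 0.0], [-0.902, -0.432, 0.0], [0.0, -0.0, -1.0]]
wrist_force: [0.4, -0.2, 0.3]
gripper_width: 1.0
```

arm_command:
  rows:
    - {"travel": [0,0,0],"roll": 0,"fingers": 100}

```text
time_s: 3.3
tcp_pos: [0.5506, 0.2939, 0.1995]
ee_rot: [[0.436, -0.9, 0.0], [-0.9, -0.436, 0.0], [-0.0, -0.0, -1.0]]
wrist_force: [-0.8, -0.9, -0.5]
gripper_width: 1.0
```

```bash
python3 -c "
from h import *
s,p,d,W=shot('wrist'); cv2.imwrite('pics/w1.png',p[...,::-1]); np.savez('w1.npz',W=W)
for z0,z1,n in((.055,.07,'block'),(.022,.04,'holder')):
    m=(np.hypot(W[...,0]-.553,W[...,1]-.313)<.09)&(W[...,2]>z0)&(W[...,2]<z1); q=W[m]
    print(n,len(q),q.mean(0).round(4),cv2.minAreaRect((q[:,:2]*1000).astype(np.float32)))
go(.5526,.3130,.10,205.8)"
```

```text
block 3208 [0.5556 0.3087 0.0627] ((554.5053100585938, 311.491943359375), (37.94347381591797, 108.97157287597656), 25.678543090820312)
holder 1149 [0.5588 0.297  0.0289] ((554.13134765625, 312.5712890625), (53.88813400268555, 126.62652587890625), 26.573762893676758)
t 3.35 tcp [0.55   0.2914 0.1997] head -154.26 j6 -17.0 F [ 0.2 -0.1 -0.6] grip 1.001
travel [-1.84 -1.19  9.97] roll -0.06
```

```bash
python3 -c "
from h import *
go(.554,.312,.045,206.0)"
```

```text
t 3.35 tcp [0.55   0.2914 0.1997] head -154.26 j6 -17.0 F [ 0.2 -0.1 -0.6] grip 1.001
travel [-1.69 -1.28 15.47] roll -0.26
```

arm_command:
  rows:
    - {"travel": [-1.7,-1.3,5],"roll": -0.3,"fingers": 100}
    - {"travel": [-1.7,-1.3,8],"roll": -0.3,"fingers": 100}
    - {"travel": [-1.7,-1.3,11],"roll": -0.3,"fingers": 100}
    - {"travel": [-1.7,-1.3,13.5],"roll": -0.3,"fingers": 100}
    - {"travel": [-1.7,-1.3,15.4],"roll": -0.3,"fingers": 100}
    - {"travel": [-1.7,-1.3,15.4],"roll": -0.3,"fingers": 100}
    - {"travel": [-1.7,-1.3,15.4],"roll": -0.3,"fingers": 100}

```text
time_s: 4.05
tcp_pos: [0.555, 0.3089, 0.0476]
ee_rot: [[0.436, -0.9, 0.0], [-0.9, -0.436, -0.0], [0.0, -0.0, -1.0]]
wrist_force: [-0.3, 0.7, 0.0]
gripper_width: 0.996
```

```bash
python3 -c "
from h import *
go(.554,.312,.045,206.0)"
```

```text
t 4.05 tcp [0.555  0.3089 0.0476] head -154.18 j6 -17.9 F [-0.3  0.7  0. ] grip 0.996
travel [-0.32 -0.05  0.26] roll -0.18
```

arm_command:
  rows:
    - {"travel": [-0.2,0,0.1],"fingers": 30}
    - {"travel": [-0.2,0,0.1],"fingers": 20}
    - {"travel": [-0.2,0,0.1],"fingers": 20}
    - {"travel": [-0.2,0,0.1],"fingers": 20}
    - {"travel": [-0.2,0,0.1],"fingers": 20}
    - {"travel": [-0.2,0,0.1],"fingers": 20}
    - {"travel": [-0.2,0,0.1],"fingers": 20}
    - {"travel": [-0.2,0,0.1],"fingers": 20}

```text
validation failed for argument at $.ro...
```

arm_command:
  rows:
    - {"travel": [-0.2,0,-1],"fingers": 20}
    - {"travel": [-0.2,0,-3],"fingers": 20}
    - {"travel": [-0.2,0,-6],"fingers": 20}
    - {"travel": [-0.2,0,-9],"fingers": 20}
    - {"travel": [-0.2,0,-9],"fingers": 20}

```text
validation failed for argument at $.ro...
```

```bash
python3 -c "
from h import *
go(.53,0.0,.135,180.0)"
```

```text
t 4.05 tcp [0.555  0.3089 0.0476] head -154.18 j6 -17.9 F [-0.3  0.7  0. ] grip 0.996
travel [26.72 15.7  -8.73] roll 25.82
```

Roll is required in every row.

arm_command:
  rows:
    - {"travel": [-0.2,0,0.1],"roll": 0,"fingers": 20}
    - {"travel": [-0.2,0,0.1],"roll": 0,"fingers": 20}
    - {"travel": [-0.2,0,0.1],"roll": 0,"fingers": 20}
    - {"travel": [-0.2,0,0.1],"roll": 0,"fingers": 20}
    - {"travel": [-0.2,0,0.1],"roll": 0,"fingers": 20}
    - {"travel": [-0.2,0,0.1],"roll": 0,"fingers": 20}
    - {"travel": [-0.2,0,0.1],"roll": 0,"fingers": 20}
    - {"travel": [-0.2,0,0.1],"roll": 0,"fingers": 20}

```text
time_s: 4.85
tcp_pos: [0.5534, 0.3112, 0.046]
ee_rot: [[0.436, -0.9, -0.001], [-0.9, -0.436, -0.0], [0.0, 0.001, -1.0]]
wrist_force: [-1.1, -0.3, 1.2]
gripper_width: 0.432
```

arm_command:
  rows:
    - {"travel": [0,0,-1],"roll": 0,"fingers": 20}
    - {"travel": [0,0,-3],"roll": 0,"fingers": 20}
    - {"travel": [0,0,-6],"roll": 0,"fingers": 20}
    - {"travel": [0,0,-9],"roll": 0,"fingers": 20}
    - {"travel": [0,0,-9],"roll": 0,"fingers": 20}
    - {"travel": [0,0,-9],"roll": 0,"fingers": 20}

```text
time_s: 5.45
tcp_pos: [0.5528, 0.311, 0.1351]
ee_rot: [[0.435, -0.9, -0.002], [-0.9, -0.435, 0.0], [-0.001, 0.002, -1.0]]
wrist_force: [-1.0, 0.7, -6.1]
gripper_width: 0.435
```

```bash
python3 -c "
from h import *
go(.53,0.0,.135,180.0)"
```

```text
t 5.45 tcp [0.5528 0.311  0.1351] head -154.21 j6 -18.1 F [-1.   0.7 -6.1] grip 0.435
travel [2.701e+01 1.558e+01 1.000e-02] roll 25.79
```

arm_command:
  rows:
    - {"travel": [4,2.5,0],"roll": 5,"fingers": 20}
    - {"travel": [8,5.5,0],"roll": 10,"fingers": 20}
    - {"travel": [12,8.5,0],"roll": 15,"fingers": 20}
    - {"travel": [16,11.5,0],"roll": 20,"fingers": 20}
    - {"travel": [20,14.5,0],"roll": 25.8,"fingers": 20}
    - {"travel": [24,17,0],"roll": 25.8,"fingers": 20}
    - {"travel": [25.7,18.3,0],"roll": 25.8,"fingers": 20}
    - {"travel": [25.7,18.3,3],"roll": 25.8,"fingers": 20}
    - {"travel": [25.7,18.3,6],"roll": 25.8,"fingers": 20}
    - {"travel": [25.7,18.3,8],"roll": 25.8,"fingers": 20}

```text
time_s: 6.45
tcp_pos: [0.4977, -0.001, 0.0523]
ee_rot: [[-0.002, -1.0, -0.007], [-1.0, 0.002, -0.001], [0.001, 0.007, -1.0]]
wrist_force: [-0.1, -0.5, -5.3]
gripper_width: 0.434
```

arm_command:
  rows:
    - {"travel": [0,0,0.5],"roll": 0,"fingers": 20}
    - {"travel": [0,0,0.9],"roll": 0,"fingers": 20}
    - {"travel": [0,0,1.2],"roll": 0,"fingers": 20}
    - {"travel": [0,0,1.2],"roll": 0,"fingers": 20}
    - {"travel": [0,0,1.2],"roll": 0,"fingers": 20}

```text
time_s: 6.95
tcp_pos: [0.5015, 0.0005, 0.0447]
ee_rot: [[0.001, -1.0, 0.002], [-1.0, -0.001, 0.0], [-0.0, -0.002, -1.0]]
wrist_force: [-0.5, 0.4, -6.0]
gripper_width: 0.433
```

arm_command:
  rows:
    - {"travel": [0,0,0.15],"roll": 0,"fingers": 20}
    - {"travel": [0,0,0.3],"roll": 0,"fingers": 20}
    - {"travel": [0,0,0.3],"roll": 0,"fingers": 20}
    - {"travel": [0,0,0.3],"roll": 0,"fingers": 20}

```text
time_s: 7.35
tcp_pos: [0.501, 0.0003, 0.041]
ee_rot: [[0.001, -1.0, 0.0], [-1.0, -0.001, -0.0], [0.0, -0.0, -1.0]]
wrist_force: [-0.4, 0.2, -6.2]
gripper_width: 0.432
```

arm_command:
  rows:
    - {"travel": [0,0,0.1],"roll": 0,"fingers": 20}
    - {"travel": [0,0,0.2],"roll": 0,"fingers": 20}
    - {"travel": [0,0,0.2],"roll": 0,"fingers": 20}

```text
time_s: 7.65
tcp_pos: [0.5012, 0.0003, 0.0399]
ee_rot: [[0.001, -1.0, 0.0], [-1.0, -0.001, -0.0], [0.0, -0.0, -1.0]]
wrist_force: [-2.4, 0.9, 3.3]
gripper_width: 0.436
```

arm_command:
  rows:
    - {"travel": [0,0,0],"roll": 0,"fingers": 70}
    - {"travel": [0,0,0],"roll": 0,"fingers": 70}
    - {"travel": [0,0,0],"roll": 0,"fingers": 70}
    - {"travel": [0,0,-3],"roll": 0,"fingers": 70}
    - {"travel": [0,0,-6],"roll": 0,"fingers": 70}
    - {"travel": [0,0,-8.5],"roll": 0,"fingers": 0}
    - {"travel": [0,-3,-8.5],"roll": 0,"fingers": 0}
    - {"travel": [0,-6,-8.5],"roll": 0,"fingers": 0}
    - {"travel": [0,-6,-8.5],"roll": 0,"fingers": 0}
    - {"travel": [0,-6,-8.5],"roll": 0,"fingers": 0}

```text
time_s: 8.65
tcp_pos: [0.5609, 0.0002, 0.1233]
ee_rot: [[0.0, -1.0, -0.001], [-1.0, -0.0, -0.0], [0.0, 0.001, -1.0]]
wrist_force: [-0.9, -0.8, -0.5]
gripper_width: 0.331
```

```bash
python3 -c "
from h import *
s,p,d,W=shot('wrist'); cv2.imwrite('pics/w2.png',p[...,::-1])
m=(np.hypot(W[...,0]-.5,W[...,1])<.09)&(W[...,2]>.05)&(W[...,2]<.075); q=W[m]
print(len(q),q.mean(0).round(4),cv2.minAreaRect((q[:,:2]*1000).astype(np.float32)))
go(.561,0,.059,180.0)"
```

```text
3907 [ 0.5039 -0.0186  0.0566] ((502.5396423339844, -9.66879653930664), (37.831275939941406, 88.19011688232422), 0.16240458190441132)
t 8.7 tcp [5.602e-01 1.000e-04 1.234e-01] head -179.98 j6 -16.5 F [-0.5 -0.3  0.7] grip 0.284
travel [ 0.01 -0.09  6.44] roll 0.02
```

View pics/w2.png

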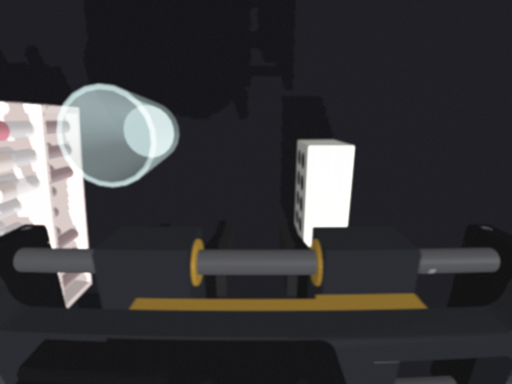

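The block stands upright at px (325,190), with its hole face toward +x. Next I'll lower the closing fingers behind it and push the top toward the robot.

arm_command:
  rows:
    - {"travel": [0,0,0],"roll": 0,"fingers": 0}
    - {"travel": [0,0,0],"roll": 0,"fingers": 0}
    - {"travel": [0,0,0],"roll": 0,"fingers": 0}
    - {"travel": [0,0,3],"roll": 0,"fingers": 0}
    - {"travel": [0,0,5.5],"roll": 0,"fingers": 0}
    - {"travel": [0,0,6.5],"roll": 0,"fingers": 0}
    - {"travel": [0,0,6.5],"roll": 0,"fingers": 0}

```text
time_s: 9.4
tcp_pos: [0.56, 0.0001, 0.0578]
ee_rot: [[0.001, -1.0, -0.003], [-1.0, -0.001, -0.001], [0.001, 0.003, -1.0]]
wrist_force: [1.4, -0.0, -0.1]
gripper_width: 0.008
```

arm_command:
  rows:
    - {"travel": [0,1,0],"roll": 0,"fingers": 0}
    - {"travel": [0,1.8,0],"roll": 0,"fingers": 0}
    - {"travel": [0,2.6,0],"roll": 0,"fingers": 0}
    - {"travel": [0,3.2,0],"roll": 0,"fingers": 0}
    - {"travel": [0,3.8,0],"roll": 0,"fingers": 0}
    - {"travel": [0,4.4,0],"roll": 0,"fingers": 0}

```text
time_s: 10.0
tcp_pos: [0.5197, 0.001, 0.0608]
ee_rot: [[0.002, -1.0, 0.007], [-1.0, -0.002, 0.001], [-0.001, -0.007, -1.0]]
wrist_force: [4.4, -0.5, 3.8]
gripper_width: 0.009
```

```bash
python3 -c "
from h import *
go(.561,0,.059,180.0)
s,p,d,W=shot('wrist'); cv2.imwrite('pics/w3.png',p[...,::-1])
m=(W[...,0]>.35)&(W[...,0]<.56)&(W[...,1]<-.015)&(W[...,1]>-.1)&(W[...,2]>.02)&(W[...,2]<.09); q=W[m]
print(len(q),q.mean(0).round(4),q.min(0).round(3),q.max(0).round(3))
c=q-q.mean(0); print(np.linalg.svd(c,full_matrices=False)[2].round(2))"
```

```text
t 10.0 tcp [0.5197 0.001  0.0608] head -179.88 j6 -18.0 F [ 4.4 -0.5  3.8] grip 0.009
travel [ 0.11 -4.13  0.21] roll 0.12
5276 [ 0.496  -0.0364  0.0551] [ 0.473 -0.054  0.02 ] [ 0.518 -0.015  0.064]
[[-0.86  0.25  0.44]
 [-0.34 -0.93 -0.14]
 [ 0.38 -0.27  0.89]]
```

View pics/w3.png

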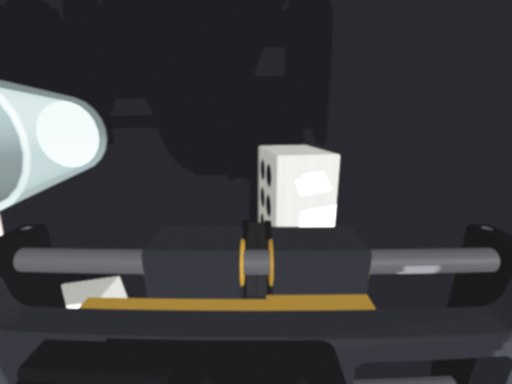

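It is tipping (block at px (300,190), holes on the left face). I'll keep pushing.

arm_command:
  rows:
    - {"travel": [0,0.6,0],"roll": 0,"fingers": 0}
    - {"travel": [0,1.2,0],"roll": 0,"fingers": 0}
    - {"travel": [0,1.8,0],"roll": 0,"fingers": 0}
    - {"travel": [0,2.4,0],"roll": 0,"fingers": 0}
    - {"travel": [0,3.0,0],"roll": 0,"fingers": 0}
    - {"travel": [0,3.4,0],"roll": 0,"fingers": 0}
    - {"travel": [0,3.4,0],"roll": 0,"fingers": 0}

```text
time_s: 10.75
tcp_pos: [0.4819, 0.0001, 0.0587]
ee_rot: [[0.001, -1.0, -0.001], [-1.0, -0.001, -0.0], [0.0, 0.001, -1.0]]
wrist_force: [0.8, -0.3, -0.1]
gripper_width: 0.008
```

```bash
python3 -c "
from h import *
s,p,d,W=shot('wrist'); cv2.imwrite('pics/w4.png',p[...,::-1])
m=(W[...,0]>.33)&(W[...,0]<.56)&(W[...,1]<-.015)&(W[...,1]>-.1)&(W[...,2]>.02)&(W[...,2]<.09); q=W[m]
print(len(q),q.mean(0).round(4),q.min(0).round(3),q.max(0).round(3))
c=q-q.mean(0); print(np.linalg.svd(c,full_matrices=False)[2].round(2))"
```

```text
5262 [ 0.4525 -0.0357  0.0366] [ 0.423 -0.054  0.02 ] [ 0.481 -0.015  0.039]
[[-1.    0.    0.  ]
 [-0.   -1.   -0.05]
 [ 0.   -0.05  1.  ]]
```

View pics/w4.png

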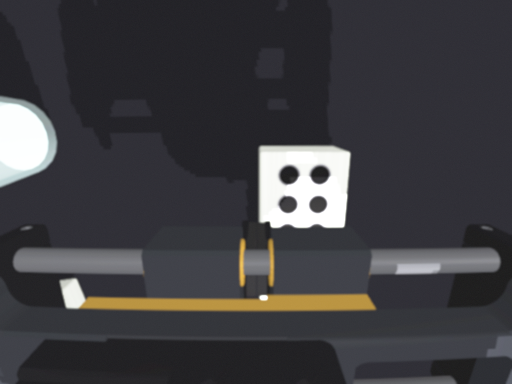

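The block lies flat with its holes up at px (303,190), and the fingers carry no force. I'll rise, open and measure it from above.

arm_command:
  rows:
    - {"travel": [0,0,-4],"roll": 0,"fingers": 100}
    - {"travel": [-3,1.5,-8],"roll": 0,"fingers": 100}
    - {"travel": [-6,3,-12],"roll": 0,"fingers": 100}
    - {"travel": [-6,3,-15],"roll": 0,"fingers": 100}
    - {"travel": [-6,3,-15],"roll": 0,"fingers": 100}
    - {"travel": [-6,3,-15],"roll": 0,"fingers": 100}
    - {"travel": [-6,3,-15],"roll": 0,"fingers": 100}

```text
time_s: 11.5
tcp_pos: [0.4523, 0.0598, 0.2078]
ee_rot: [[0.0, -1.0, -0.002], [-1.0, -0.0, -0.001], [0.001, 0.002, -1.0]]
wrist_force: [-0.3, -0.1, -0.3]
gripper_width: 0.56
```

```bash
python3 -c "
from h import *
for i in range(2):
  s,p,d,W=shot('wrist')
  m=(np.hypot(W[...,0]-.452,W[...,1])<.09)&(W[...,2]>.03)&(W[...,2]<.05); q=W[m]
  print(len(q),q.mean(0).round(4),cv2.minAreaRect((q[:,:2]*1000).astype(np.float32)))
cv2.imwrite('pics/w5.png',p[...,::-1])
s,p,d,W=shot('top')
m=(np.hypot(W[...,0]-.452,W[...,1])<.09)&(W[...,2]>.03)&(W[...,2]<.05); q=W[m]
print(len(q),q.mean(0).round(4),cv2.minAreaRect((q[:,:2]*1000).astype(np.float32)))
go(.452,0,.035,180)"
```

```text
4762 [ 0.4518 -0.0014  0.0369] ((451.744384765625, 0.8160743713378906), (58.328346252441406, 108.81668090820312), 0.2570642828941345)
4786 [ 0.4517 -0.001   0.0369] ((451.67938232421875, 1.3811836242675781), (58.33570098876953, 110.14210510253906), 0.14344264566898346)
392 [ 0.451  -0.0137  0.0372] ((449.23114013671875, 1.6905937194824219), (58.05392074584961, 108.47002410888672), 0.9123051762580872)
t 11.65 tcp [0.4525 0.0597 0.2077] head 180.0 j6 -28.0 F [ 0.3 -0.8 -0. ] grip 0.693
travel [ 5.94  0.   17.28] roll -0.0
```

View pics/w5.png

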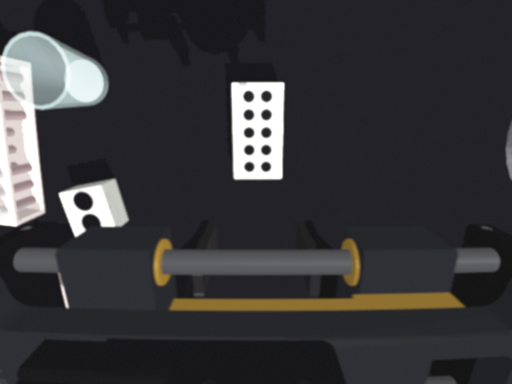

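The whole block shows at px (258,130), all ten holes up, square and clear. I'll re-grip it there.

arm_command:
  rows:
    - {"travel": [3,0,4],"roll": 0,"fingers": 100}
    - {"travel": [5.9,0,7],"roll": 0,"fingers": 100}
    - {"travel": [5.9,0,11],"roll": 0,"fingers": 100}
    - {"travel": [5.9,0,14],"roll": 0,"fingers": 100}
    - {"travel": [5.9,0,17],"roll": 0,"fingers": 100}
    - {"travel": [5.9,0,18.4],"roll": 0,"fingers": 100}
    - {"travel": [5.9,0,18.4],"roll": 0,"fingers": 100}

```text
time_s: 12.35
tcp_pos: [0.451, 0.0002, 0.0223]
ee_rot: [[-0.0, -1.0, -0.007], [-1.0, 0.0, -0.002], [0.002, 0.007, -1.0]]
wrist_force: [0.6, 0.3, 0.5]
gripper_width: 1.001
```

arm_command:
  rows:
    - {"travel": [0,0,0],"roll": 0,"fingers": 45}
    - {"travel": [0,0,0],"roll": 0,"fingers": 45}
    - {"travel": [0,0,0],"roll": 0,"fingers": 45}
    - {"travel": [0,0,0],"roll": 0,"fingers": 45}
    - {"travel": [0,0,0],"roll": 0,"fingers": 45}
    - {"travel": [0,0,0],"roll": 0,"fingers": 45}

```text
time_s: 12.95
tcp_pos: [0.4513, 0.0009, 0.0253]
ee_rot: [[0.0, -1.0, -0.003], [-1.0, -0.0, -0.001], [0.001, 0.003, -1.0]]
wrist_force: [-4.3, 0.5, 6.1]
gripper_width: 0.664
```

arm_command:
  rows:
    - {"travel": [0,0,-1],"roll": 0,"fingers": 45}
    - {"travel": [0,0,-4],"roll": 0,"fingers": 45}
    - {"travel": [0,0,-8],"roll": 0,"fingers": 45}
    - {"travel": [2,0,-12],"roll": -4,"fingers": 45}
    - {"travel": [6,-0.5,-16],"roll": -8,"fingers": 45}
    - {"travel": [10,-1,-17.5],"roll": -13,"fingers": 45}
    - {"travel": [14,-1.5,-17.5],"roll": -17.5,"fingers": 45}
    - {"travel": [18,-2,-17.5],"roll": -17.5,"fingers": 45}
    - {"travel": [20,-2,-17.5],"roll": -17.5,"fingers": 45}
    - {"travel": [20,-2,-17.5],"roll": -17.5,"fingers": 45}

```text
time_s: 13.95
tcp_pos: [0.4722, -0.2008, 0.1992]
ee_rot: [[0.297, -0.955, -0.002], [-0.955, -0.297, 0.001], [-0.001, 0.001, -1.0]]
wrist_force: [-0.7, 0.1, -6.3]
gripper_width: 0.66
```

arm_command:
  rows:
    - {"travel": [0,0,0],"roll": 0,"fingers": 45}
    - {"travel": [0,0,0],"roll": 0,"fingers": 45}

```text
time_s: 14.15
tcp_pos: [0.4727, -0.198, 0.1997]
ee_rot: [[0.302, -0.953, -0.001], [-0.953, -0.302, 0.001], [-0.001, 0.001, -1.0]]
wrist_force: [-0.4, -0.1, -5.7]
gripper_width: 0.667
```

```bash
cat > m.py <<'E'
from h import *
def rect(W,c,r,z0,z1,tag):
    m=(np.hypot(W[...,0]-c[0],W[...,1]-c[1])<r)&(W[...,2]>z0)&(W[...,2]<z1)
    m=cv2.morphologyEx(m.astype(np.uint8),cv2.MORPH_OPEN,np.ones((3,3)))>0
    q=W[m]; print(tag,len(q),"z",np.median(q[:,2]).round(4),cv2.minAreaRect((q[:,:2]*1000).astype(np.float32)) if len(q) else ""); return m
E
python3 -c "
from m import *
for i in range(2):
  s,p,d,W=shot('wrist'); rect(W,(.507,-.316),.1,.07,.09,'plate')
  print(np.round(s['tcp_pos'],4))
cv2.imwrite('pics/w6.png',p[...,::-1])
s,p,d,W=shot('scene'); rect(W,(.507,-.316),.1,.07,.09,'scene plate'); 
go(.507,-.316,.13,197.5)"
```

```text
plate 7651 z 0.0789 ((507.95928955078125, -315.9739074707031), (58.408443450927734, 107.47087860107422), 18.08498764038086)
[ 0.4727 -0.198   0.1997]
plate 7646 z 0.0789 ((508.12890625, -315.9361572265625), (58.47564697265625, 107.36682891845703), 17.88470458984375)
[ 0.4729 -0.1979  0.1998]
scene plate 512 z 0.0793 ((507.12164306640625, -316.28997802734375), (62.437599182128906, 109.4842529296875), 19.066356658935547)
t 14.3 tcp [ 0.4731 -0.1979  0.2   ] head -162.38 j6 22.2 F [ 0.   0.2 -5.4] grip 0.664
travel [12.29  0.35  7.  ] roll 0.12
```

View pics/w6.png

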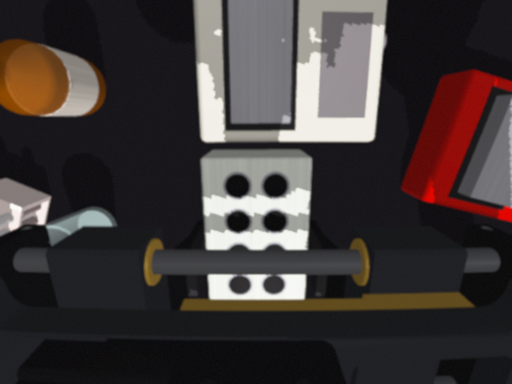

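The plate is clipped at the top of the picture (px rows 0–128), and the gripped block shows at rows 150–300. I'll back off a little to see the whole plate.

arm_command:
  rows:
    - {"travel": [-2,0,-2],"roll": 0,"fingers": 45}
    - {"travel": [-4,0,-3],"roll": 0,"fingers": 45}
    - {"travel": [-4,0,-3],"roll": 0,"fingers": 45}
    - {"travel": [-4,0,-3],"roll": 0,"fingers": 45}
    - {"travel": [-4,0,-3],"roll": 0,"fingers": 45}

```text
time_s: 14.8
tcp_pos: [0.4609, -0.1605, 0.2295]
ee_rot: [[0.302, -0.953, -0.001], [-0.953, -0.302, 0.0], [-0.0, 0.001, -1.0]]
wrist_force: [-0.8, 0.7, -5.7]
gripper_width: 0.662
```

```bash
cat >> m.py <<'E'
def held(s,W):
    R=np.array(s["ee_rot"]); L=(W-s["tcp_pos"])@R
    m=(np.abs(L[...,1])<.045)&(L[...,0]<.075)&(L[...,0]>.012)&(L[...,2]>-.022)&(L[...,2]<-.006)
    m=cv2.morphologyEx(m.astype(np.uint8),cv2.MORPH_OPEN,np.ones((3,3)))>0
    q=L[m]; xs=q[:,0]
    c=[]
    for a in np.arange(.022,.05,.002):
        k=q[np.abs(xs-a)<.001]
        if len(k)>5: c.append((a,(k[:,1].min()+k[:,1].max())/2,np.ptp(k[:,1])))
    c=np.array(c); print("held n",len(q),"end x",np.percentile(xs,99.7).round(4),"topz",np.median(q[:,2]).round(4),"midline slope deg,mean y,width",np.degrees(np.arctan(np.polyfit(c[:,0],c[:,1],1)[0])).round(2),c[:,1].mean().round(4),c[:,2].mean().round(4))
E
python3 -c "
from m import *
for i in range(3):
  s,p,d,W=shot('wrist'); m=rect(W,(.5085,-.317),.1,.07,.09,'plate'); print(np.where(m.any(1))[0][[0,-1]]); held(s,W)
go(.508,-.3165,.13,198)"
```

```text
plate 4830 z 0.0789 ((503.7898864746094, -302.7215270996094), (58.639671325683594, 79.1803970336914), 18.015958786010742)
[ 0 84]
held n 8382 end x 0.0552 topz -0.0115 midline slope deg,mean y,width -0.61 -0.0012 0.0576
plate 4824 z 0.0789 ((503.9910583496094, -302.7297668457031), (58.307281494140625, 79.31233978271484), 17.75271224975586)
[ 0 84]
held n 8407 end x 0.0551 topz -0.0115 midline slope deg,mean y,width -0.47 -0.0012 0.0576
plate 4856 z 0.0789 ((503.888427734375, -302.76959228515625), (58.05287551879883, 79.38410949707031), 17.989192962646484)
[ 0 85]
held n 8376 end x 0.0551 topz -0.0115 midline slope deg,mean y,width -0.58 -0.0012 0.0576
t 14.95 tcp [ 0.461  -0.1609  0.2294] head -162.48 j6 17.7 F [-0.4 -0.  -4.7] grip 0.663
travel [16.26  0.18  9.94] roll -0.48
```

arm_command:
  rows:
    - {"travel": [4,0,0],"roll": 0,"fingers": 45}
    - {"travel": [8,0.1,1],"roll": 0,"fingers": 45}
    - {"travel": [12,0.2,3],"roll": 0,"fingers": 45}
    - {"travel": [15,0.3,6],"roll": 0,"fingers": 45}
    - {"travel": [16.3,0.3,8.5],"roll": 0,"fingers": 45}
    - {"travel": [16.3,0.3,10.1],"roll": 0,"fingers": 45}
    - {"travel": [16.3,0.3,10.1],"roll": 0,"fingers": 45}
    - {"travel": [16.3,0.3,10.1],"roll": 0,"fingers": 45}
    - {"travel": [16.3,0.3,10.1],"roll": 0,"fingers": 45}

```text
time_s: 15.85
tcp_pos: [0.5084, -0.3172, 0.1304]
ee_rot: [[0.302, -0.953, 0.003], [-0.953, -0.302, -0.001], [0.002, -0.002, -1.0]]
wrist_force: [-0.3, -0.3, -5.8]
gripper_width: 0.663
```

```bash
python3 -c "
from m import *
for i in range(2):
  s,p,d,W=shot('wrist'); held(s,W)
  go(.5075,-.3169,.109,197.5)
cv2.imwrite('pics/w7.png',p[...,::-1])"
```

```text
held n 8379 end x 0.0551 topz -0.0115 midline slope deg,mean y,width -0.45 -0.0012 0.0576
t 15.9 tcp [ 0.5084 -0.3171  0.1306] head -162.41 j6 34.0 F [ 0.6  1.2 -5. ] grip 0.664
travel [-0.05  0.08  2.16] roll 0.09
held n 8401 end x 0.0551 topz -0.0115 midline slope deg,mean y,width -0.3 -0.0013 0.0575
t 15.95 tcp [ 0.5082 -0.3169  0.1306] head -162.42 j6 34.0 F [-0.3  0.  -5.8] grip 0.663
travel [-0.03  0.07  2.16] roll 0.08
```

View pics/w7.png

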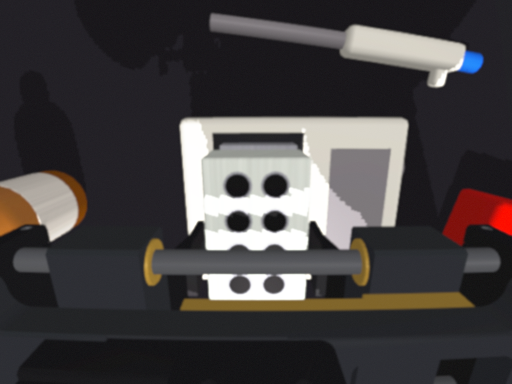

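The block hovers over the plate (block px rows 150–300), and the plate's far strip shows at rows 142–152. I'll check the plate's far edge in the tool frame against the block end.

```bash
python3 -c "
from m import *
for i in range(2):
  s,p,d,W=shot('wrist'); R=np.array(s['ee_rot']); L=(W-s['tcp_pos'])@R
  m=(np.abs(L[...,1])<.06)&(L[...,0]>.03)&(L[...,0]<.08)&(W[...,2]>.072)&(W[...,2]<.088)
  q=L[m]; print(len(q),np.percentile(q,[.5,2,50,98,99.5],axis=0).round(4).tolist())
  v=np.where(m); print(v[0].min(),v[0].max(),v[1].min(),v[1].max())
"
```

```text
409 [[0.052, -0.0282, 0.0505], [0.0521, -0.0275, 0.0508], [0.0543, -0.0015, 0.0521], [0.0558, 0.0279, 0.054], [0.0558, 0.029, 0.0545]]
144 149 220 297
435 [[0.052, -0.029, 0.0504], [0.0521, -0.028, 0.0507], [0.0543, -0.0007, 0.052], [0.056, 0.0274, 0.0581], [0.056, 0.0283, 0.0584]]
143 149 219 297
```

arm_command:
  rows:
    - {"travel": [0,0.08,0.6],"roll": 0,"fingers": 45}
    - {"travel": [0,0.08,1.2],"roll": 0,"fingers": 45}
    - {"travel": [0,0.08,1.8],"roll": 0,"fingers": 45}
    - {"travel": [0,0.08,2.1],"roll": 0,"fingers": 45}
    - {"travel": [0,0.08,2.1],"roll": 0,"fingers": 45}
    - {"travel": [0,0.08,2.1],"roll": 0,"fingers": 45}

```text
time_s: 16.65
tcp_pos: [0.5067, -0.3173, 0.1079]
ee_rot: [[0.302, -0.953, -0.0], [-0.953, -0.302, -0.0], [0.0, 0.0, -1.0]]
wrist_force: [0.2, 0.5, -5.9]
gripper_width: 0.664
```

arm_command:
  rows:
    - {"travel": [0,0,0.1],"roll": 0,"fingers": 45}
    - {"travel": [0,0,0.2],"roll": 0,"fingers": 45}
    - {"travel": [0,0,0.2],"roll": 0,"fingers": 45}

```text
time_s: 16.95
tcp_pos: [0.5066, -0.3171, 0.106]
ee_rot: [[0.301, -0.953, -0.0], [-0.953, -0.301, 0.0], [-0.0, -0.0, -1.0]]
wrist_force: [-0.4, 0.0, -5.5]
gripper_width: 0.667
```

arm_command:
  rows:
    - {"travel": [0,0,0.05],"roll": 0,"fingers": 45}
    - {"travel": [0,0,0.1],"roll": 0,"fingers": 45}
    - {"travel": [0,0,0.1],"roll": 0,"fingers": 45}

```text
time_s: 17.25
tcp_pos: [0.5067, -0.3172, 0.1055]
ee_rot: [[0.302, -0.953, 0.0], [-0.953, -0.302, -0.0], [0.0, -0.0, -1.0]]
wrist_force: [-1.3, 0.8, -2.6]
gripper_width: 0.664
```

arm_command:
  rows:
    - {"travel": [0,0,0.04],"roll": 0,"fingers": 45}
    - {"travel": [0,0,0.04],"roll": 0,"fingers": 45}
    - {"travel": [0,0,0.04],"roll": 0,"fingers": 75}
    - {"travel": [0,0,0.04],"roll": 0,"fingers": 95}
    - {"travel": [0,0,0.04],"roll": 0,"fingers": 95}
    - {"travel": [0,0,0.04],"roll": 0,"fingers": 95}
    - {"travel": [0,0,0.04],"roll": 0,"fingers": 95}

```text
time_s: 17.95
tcp_pos: [0.5068, -0.3173, 0.1046]
ee_rot: [[0.301, -0.953, 0.0], [-0.953, -0.301, -0.0], [0.0, -0.0, -1.0]]
wrist_force: [1.5, -0.0, -0.4]
gripper_width: 0.934
```

arm_command:
  rows:
    - {"travel": [0,0,-2],"roll": 0,"fingers": 95}
    - {"travel": [0,0,-5],"roll": 0,"fingers": 95}
    - {"travel": [-4,0,-9],"roll": 0,"fingers": 95}
    - {"travel": [-7,0,-12],"roll": 0,"fingers": 95}
    - {"travel": [-7,0,-12],"roll": 0,"fingers": 95}
    - {"travel": [-7,0,-12],"roll": 0,"fingers": 95}

```text
time_s: 18.55
tcp_pos: [0.4859, -0.2498, 0.2259]
ee_rot: [[0.303, -0.953, 0.003], [-0.953, -0.303, -0.0], [0.001, -0.003, -1.0]]
wrist_force: [-0.0, -0.2, -0.7]
gripper_width: 0.947
```

```bash
python3 -c "
from m import *
for i in range(2):
  s,p,d,W=shot('wrist'); rect(W,(.5085,-.317),.1,.105,.13,'block'); m=rect(W,(.5085,-.317),.1,.068,.09,'plate visible')
cv2.imwrite('pics/w8.png',p[...,::-1])
for n in('top','scene'):
  s,p,d,W=shot(n); rect(W,(.5085,-.317),.1,.105,.13,n+' block')
go(.5,-.3,.2,197)
"
```

```text
block 7405 z 0.1169 ((507.8809814453125, -316.9568176269531), (58.34423828125, 108.8298568725586), 17.952333450317383)
plate visible 0 z nan 
block 7552 z 0.1169 ((507.7202453613281, -316.83978271484375), (58.485435485839844, 110.25691986083984), 18.071670532226562)
plate visible 0 z nan 
top block 134 z 0.1164 ((490.6513366699219, -329.37017822265625), (23.975767135620117, 89.673583984375), 12.064855575561523)
scene block 567 z 0.1173 ((507.0743713378906, -314.68072509765625), (61.34465789794922, 107.96694946289062), 16.79503631591797)
t 18.75 tcp [ 0.4851 -0.2508  0.2231] head -162.51 j6 27.8 F [ 0.3  0.  -0.2] grip 0.948
travel [5.14 0.05 2.31] roll 0.49
  return _methods._mean(a, axis=axis, dtype=dtype,
  ret = ret.dtype.type(ret / rcount)
```

View pics/w8.png

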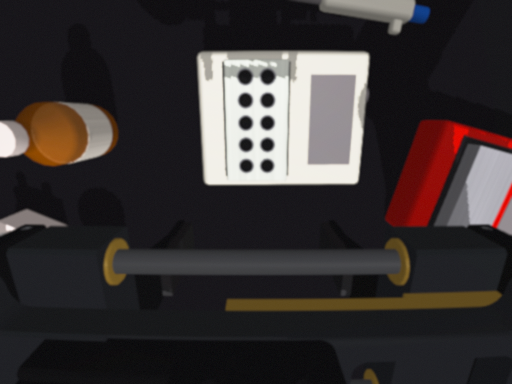

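The block sits squarely on the plate at px (256,120), holes up, with no plate edge showing. The gripper is clear, so I'm handing in.

```bash
python3 -c "
from station import *
print(finish_job())"
```

```text
the job is handed in; nothing more can be done
None
```

The block is on the heater's raised plate, holes up. I handed the job in at about 18.8 s of the 69 s allowed, and the system gave no verdict.

- **Steps:** I lifted the block out of the holder and stood it on clear bench. I pushed its top toward the robot so it fell flat with the ten holes up and unheld. I then took it again from above and lowered it onto the plate until the wrist force showed contact, and released it.
- **Last wrist view:**

| | Block | Plate |
|---|---|---|
| Centre (m) | (0.508, -0.317) | about (0.5085, -0.317) |
| Yaw | 18.0° | 17.9° |

- **Height and edges:** The block's top was at 0.117 m, against 0.118 m expected. No plate edge showed around it.
- **Gripper:** It was clear of everything, and I saw no sign that any other thing had been touched. I did not measure the bystanders again at the end.
- **Less certain checks:** The scene camera disagreed slightly, putting the block about 2 mm and 1° off, which is within its accuracy. The top camera saw only part of the block, because something covered the rest, so I did not use it. The wrist view showed the plate only partly before placing, so its centre comes from the near edge and the known size. The far edge agreed with this to about 1 mm.

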